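Hook a tape roll out from under a bench guard

ROBOT

A 6-joint arm with a two-finger parallel gripper is mounted at the origin on a cart in front of the work surface, level with it; the furniture and walls round the work are solid. World frame = base frame: x ahead of the robot, y to its left, z up, the work surface at z = 0. Lengths are in m, angles in degrees, forces in N, time in s.
With the tool pointing down it reaches from about 0.25 to 0.85 m from the base axis. Payload 12.5 kg.
Tool frame: the origin (TCP) lies at the very end of the fingers, on their centre line; the grasp point (between the pads) lies 19 mm behind it; z points along the fingers, y is the line along which they close (so a half turn about z gives the same grasp; the last joint's range is limited). The gripper opens to 93 mm and grips with 3 to 60 N. Pads are 15 mm wide; open, the fingers measure 128 mm over their backs; the gripper's body (75 mm by 188 mm) begins 65 mm behind the grasp point.
Start: joints at [-68.789, 20.094, 94.641, -0, 65.266, -4.847], TCP at [0.242, -0.494, 0.219] pointing down, gripper open.
Joint ranges: [-157.81, 157.81], [-45, 120.19], [0.68, 151.7], [-89.99, 269.99], [4.06, 180], [-164.3, 164.3]. Speed limits (degrees/s): [127.2, 127.2, 159.86, 180, 180, 180].

INTERFACE

Orientations are given as [roll, pitch, yaw] about the fixed x, y, z axes, in that order (R = Rz(yaw) Ry(pitch) Rx(roll)).
In Python, from cell import r gives the robot as it stands.
- The arm moves only by the shell command python3 nudge.py 'ROWS' [FORCE]. ROWS is a JSON list of rows, 1 to 12 of them, each of 7 numbers: dx, dy, dz in m, then a rotation vector rx, ry, rz in degrees, then the finger opening in m; each row is the pose to reach, as a shift and turn from the pose commanded when the command began, along the tool's axes at that moment; what a row does not reach only later rows make up. A row lasts 1/12 s, in which the tool goes at most 0.0417 m and 7.16 degrees, less where a joint would pass 70% of its speed; a pose out of reach is approached as far as the arm can. The fingers move at their own pace and stop on an object; FORCE is the grip in N (left out, the last holds). Time passes only in rows, so rows that do not move let the fingers close. It prints the time, the measured TCP pose, the force, the opening and the grip force at its end.
- r.get_obs(): the state, without advancing time (a new reading comes with each control period).
- r.camera(name): name is "scene" or "side" or "wrist"; returns a dict with "image" (384x512x3 uint8, red, green, blue), "depth" (384x512 float32, m along the optical axis (not along the pixel's ray), 0 where there is no reading), "K" (3x3 intrinsics, pixels), "R" (3x3) and "t" (3): a world point X has camera coordinates R X + t. Camera axes: x right, y down, z forward; pixel columns grow to the right and rows downward; lengths in m; the calibration is good to about 2 mm. A picture is of the moment at which its call begins.
- r.sign_off(): hands the job in; it is judged then, once.
The state is a dict: "time": time; "joint_positions": joint angles; "qvel": joint speeds; "effort": joint torques, N m; "position": TCP position; "ee_rot": TCP orientation; "contact_force": force on the tool from outside, world axes, zero at the start; "ft_torque": the same for the moment, N m; "gripper_width": finger opening in m; "grasp_force": force on a finger pad.
Only numpy, scipy, OpenCV 4.12 (cv2) and the standard library are available. Lean on these libraries where they do the work, as an engineer would, in place of code of your own. Each camera call takes 0.05 s, during which the arm holds its last target. There are 200 camera calls.

TASK

A roll of tape has slid under the yellow wire guard, where the hand must not reach in. Draw it out into the open with the hooked rod, without touching it by hand until it is fully out from under the guard; then lay the rod down flat on the worktop, and put the roll flat on the floor of the metal tray. Leave the two tubes, the bottle and the dish standing where they are.

Things in the scene. Friction and masses are not known exactly. Their poses are not given: they have to be found in the camera images.
- guard: Wire guard cage, fixed, open to the robot. Origin: worktop, middle of its front edge; x leads in under it, y left, z up. Yellow frame of 10 mm bars: x 0 to 0.22, y -0.17 to 0.17. Four 10 mm legs at the corners (feet 30 mm across, 7 high). Grid roof at z 0.113 to 0.123. Wires at z 0.04 and 0.08 close the back and sides; the front is open between the legs.
- hook_rod: Hooked rod, loose, lying flat near the front edge of the worktop (at world x 0.32), about 130 g. Origin: middle of the underside of its blue handle; x runs from handle to crook, y to the side the crook bends to, z up. Handle 85 mm long (x -0.0425 to 0.0425), 14 wide, 22 high. Steel shaft 8 mm thick, centre line y 0, z 0.005, out to x 0.256.
- crook (a point): Middle of the crook, at (0.272, 0.052, 0.005) in hook_rod's frame. The 8 mm bar's centre line bows from the shaft's end (0.256, 0) by (0.266, 0.012), (0.271, 0.030), (0.272, 0.052), (0.268, 0.068) to its tip (0.260, 0.080), all at z 0.005. A tape roll cradled in it has its centre at about (0.221, 0.052).
- tape_roll: Roll of pale tape lying flat, 94 mm across, 19 mm high, with a hole of about 64 mm right through (wall about 13 to 15 mm thick, mid-wall about 40 mm from the centre), 70 g, slides on the worktop. Origin in the middle of its underside, z up.
- tray: Shallow metal tray, screwed down: 160 mm (x) by 140 mm (y) outside, rim 25 mm high, walls 4 mm (rim bead 6 mm), floor 4 mm thick. Origin in the middle of its underside, on the worktop.
- tube_blue: Standing tube with a blue cap, 29 mm across, 75 mm high, loose, under the guard near its front. Origin in the middle of its underside.
- tube_red: Standing tube with a red cap, 29 mm across, 75 mm high, loose, under the guard near its front. Origin in the middle of its underside.
- bottle: Standing reagent bottle with a blue cap, 56 mm across, 105 mm high, loose, in front of the guard at its left. Origin in the middle of its underside.
- dish: Small round culture dish, 59 mm across, 14 mm high, loose, on the worktop in front of the microscope. Origin in the middle of its underside.

How it is judged:
By the outcome, as a careful person would: the job done as asked, in the order asked, and still so for the second after the job is handed in, with the robot touching nothing.
It also fails if it takes over 67 s, if anything falls off the work surface, if the arm or the gripper's body presses on something with over 40 N, if the wrist force passes 120 N, or if a joint passes its speed limit or range.

## Working session

There is one attempt and no reset: what is moved stays moved. The work goes in short steps, Python scripts to look and compute and a shell command to move; the robot and the scene stay as the last step left them, time stands still between calls to the robot, and variables do not carry over. Pictures are saved under pics/ and viewed, at most 10 in all, crops included, and the job is handed in when it is done.

```bash
ls; mkdir -p pics; python3 - <<'E'
from cell import r
import cv2,numpy as np
o=r.get_obs();print(o)
ims=[]
for n in["scene","side"]:
    c=r.camera(n);np.savez(f"pics/{n}0.npz",**c);cv2.imwrite(f"pics/{n}0.png",c["image"][:,:,::-1]);print(n,c["K"],c["R"],c["t"])
E
```

```text
cell.py
nudge.py
pics
{'time': 0.0, 'joint_positions': array([-6.87901614e+01,  2.01262934e+01,  9.46764639e+01,  5.21709666e-04,
        6.52643623e+01, -4.84715333e+00]), 'qvel': array([-0.02539054, -0.04484452,  0.03862734, -0.05518091,  0.0230903 ,
       -0.06694081]), 'effort': array([ 2.17945329e-03, -4.97319281e+01, -2.85257328e+01,  6.99471566e-02,
        2.56462645e-02, -5.67536767e-05]), 'position': array([ 0.24149919, -0.49376927,  0.21808595]), 'ee_rot': array([-1.79933160e+02, -6.14336093e-03,  2.60567698e+01]), 'contact_force': array([-0.32354144, -0.36452305, -0.09777359]), 'ft_torque': array([ 0.00958576, -0.00927987,  0.02574162]), 'grasp_force': 0.0, 'gripper_width': 0.0929334442634455}
scene [[383.32707456   0.         254.69092027]
 [  0.         383.32707456 189.41388692]
 [  0.           0.           1.        ]] [[ 0.74490485 -0.66689725  0.01910057]
 [-0.29619934 -0.35622794 -0.88620968]
 [ 0.59781495  0.65448431 -0.46289045]] [-0.24763345  0.30819883  0.41307062]
side [[384.45663886   0.         254.55119168]
 [  0.         384.45663886 193.39899633]
 [  0.           0.           1.        ]] [[ 0.99778578  0.06637127  0.00428927]
 [ 0.03591761 -0.48343969 -0.87464049]
 [-0.05597739  0.8728579  -0.48475315]] [-0.6031692   0.13910264  0.76638756]
```
View pics/scene0.png

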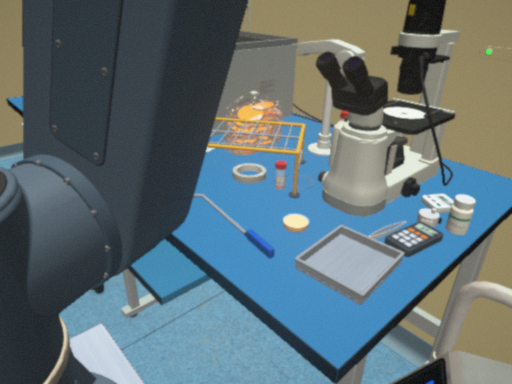

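View pics/side0.png

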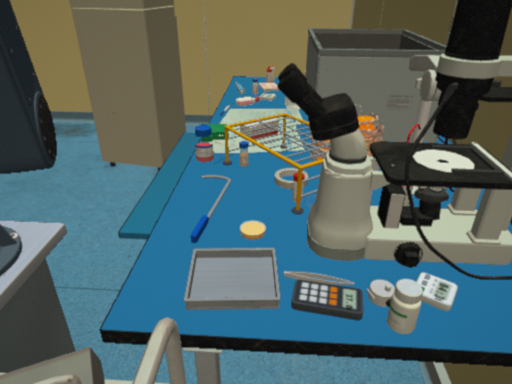

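The scene view shows the roll at (250,173), with the red tube to its right at (281,175). The rod's handle is at (262,243) and its crook at (203,197); the tray is at (350,262). The side view shows the rod at (200,228) to (228,178), the blue tube at (243,155), the bottle at (204,143) and the dish at (253,229). Next I'll build a top-down map from the depth data.

```bash
cat > h.py <<'E'
import numpy as np,cv2
def cloud(c):
    d=c["depth"];v,u=np.mgrid[:d.shape[0],:d.shape[1]];K=c["K"]
    P=np.stack([(u-K[0,2])/K[0,0]*d,(v-K[1,2])/K[1,1]*d,d],-1)
    return (P-c["t"])@c["R"], d>0      # R^T (p-t)
def ray(c,u,v,z):
    K=c["K"];q=c["R"].T@np.array([(u-K[0,2])/K[0,0],(v-K[1,2])/K[1,1],1]);o=-c["R"].T@c["t"]
    return o+q*(z-o[2])/q[2]
def proj(c,X):
    p=c["R"]@np.asarray(X)+c["t"];p=c["K"]@p;return p[:2]/p[2]
def tri(c1,p1,c2,p2):
    P=[c["K"]@np.c_[c["R"],c["t"]] for c in(c1,c2)]
    X=cv2.triangulatePoints(P[0],P[1],np.float64(p1).reshape(2,1),np.float64(p2).reshape(2,1));return (X[:3]/X[3]).ravel()
def ortho(cs,x0,x1,y0,y1,s,zmax,zmin=-.02):
    # rows: x descending ; cols: y descending(left = +y)
    im=np.zeros((int((x1-x0)*s),int((y1-y0)*s),3),np.uint8)
    for c in cs:
        P,ok=cloud(c);ok&=(P[...,2]<zmax)&(P[...,2]>zmin)
        p=P[ok];col=c["image"][ok][:,::-1]
        a=((x1-p[:,0])*s).astype(int);b=((y1-p[:,1])*s).astype(int)
        k=(a>=1)&(a<im.shape[0]-1)&(b>=1)&(b<im.shape[1]-1)
        for da in(0,1):
            for db in(0,1): im[a[k]+da,b[k]+db]=col[k]
    return im
E
python3 - <<'E'
from h import *
S=dict(np.load("pics/scene0.npz"));D=dict(np.load("pics/side0.npz"))
im=ortho([S,D],.25,.85,-.4,.4,1000,.16)
for i in range(0,600,100): cv2.line(im,(0,i),(799,i),(80,80,80),1);cv2.putText(im,"%.2f"%(.85-i/1000),(0,i+12),0,.4,(255,255,255))
for i in range(0,800,100): cv2.line(im,(i,0),(i,599),(80,80,80),1);cv2.putText(im,"%.2f"%(.4-i/1000),(i,598),0,.4,(255,255,255))
cv2.imwrite("pics/top0.png",im)
for n,c in(("S",S),("D",D)):
    P,ok=cloud(c);hsv=cv2.cvtColor(c["image"],cv2.COLOR_RGB2HSV);z=P[...,2]
    near=ok&(P[...,0]>.25)&(P[...,0]<.9)&(abs(P[...,1])<.45)
    tab=near&(abs(z)<.03);print(n,"table z",np.median(z[tab]),"HSV tab",np.median(hsv[tab],0))
E
```

```text
S table z -0.00010362575375070875 HSV tab [103. 156. 193.]
D table z 0.0006021118066712839 HSV tab [101. 193. 155.]
```

View pics/top0.png

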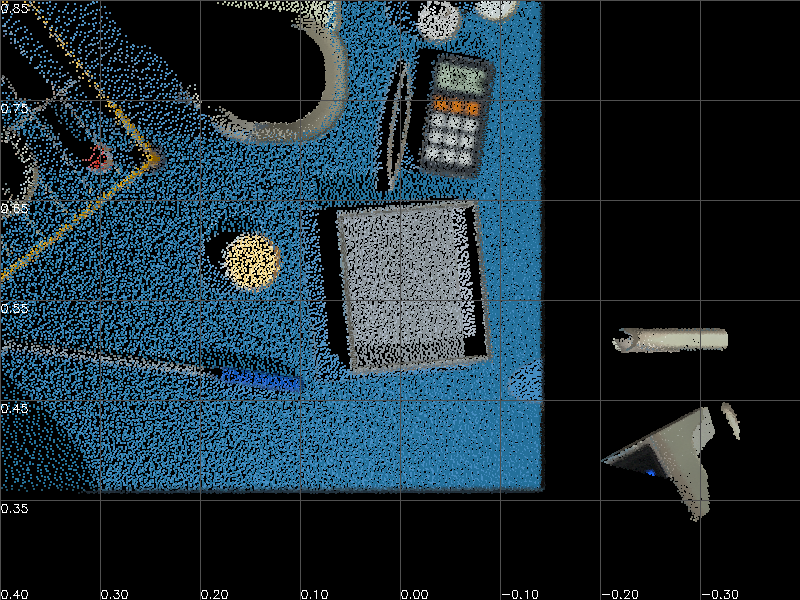

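The top map shows the handle at about (0.475, 0.14) with the rod pointing along +y, and the tray at about (0.565, -0.01). The dish is at (0.59, 0.15) and the guard's right front corner at about (0.69, 0.245). The guard extends left of this window, so I'll map that region too.

```bash
python3 - <<'E'
from h import *
S=dict(np.load("pics/scene0.npz"));D=dict(np.load("pics/side0.npz"))
im=ortho([S,D],.35,.95,.0,.7,1000,.16)
im=cv2.dilate(im,np.ones((2,2)))
for i in range(0,600,100): cv2.line(im,(0,i),(699,i),(80,80,80),1);cv2.putText(im,"%.2f"%(.95-i/1000),(0,i+12),0,.4,(255,255,255))
for i in range(0,700,100): cv2.line(im,(i,0),(i,599),(80,80,80),1);cv2.putText(im,"%.2f"%(.7-i/1000),(i,598),0,.4,(255,255,255))
cv2.imwrite("pics/top1.png",im)
a=cv2.resize(S["image"][100:270,180:340,::-1],None,fx=2.5*1,fy=2.5,interpolation=3)
b=cv2.resize(D["image"][110:250,180:340,::-1],None,fx=2.5,fy=2.5,interpolation=3)
w=np.zeros((425,800,3),np.uint8);w[:a.shape[0],:400]=a;w[:b.shape[0],400:]=b
cv2.imwrite("pics/crop0.png",w)
E
```

```text
(no output)
```

View pics/top1.png

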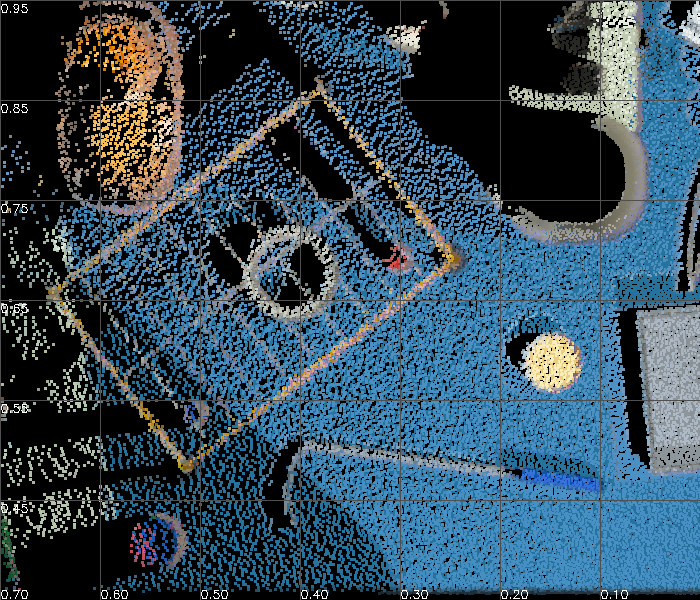

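View pics/crop0.png

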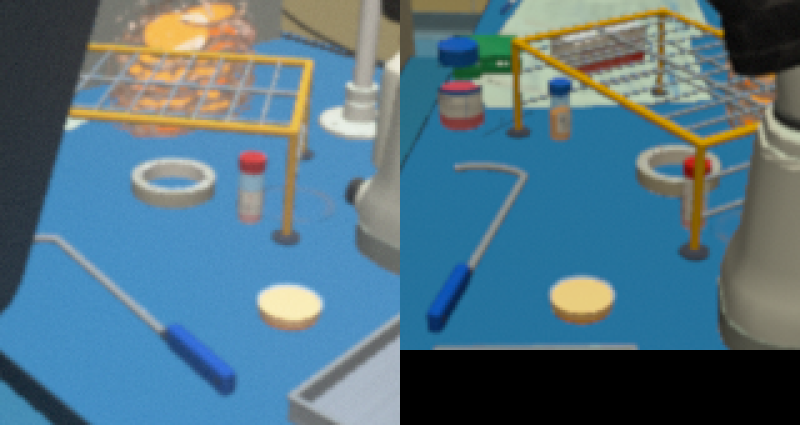

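The map gives the guard's front corners at about (0.69, 0.245) and (0.487, 0.515), and the roll's centre at about (0.68, 0.41). The red tube is at (0.69, 0.30), the blue tube at (0.537, 0.50), and the rod's crook bends toward −x. Next I'll fit these more exactly.

```bash
cat > m.py <<'E'
from h import *
from scipy.optimize import least_squares
S=dict(np.load("pics/scene0.npz"));D=dict(np.load("pics/side0.npz"))
def circ(p,r):
    f=lambda q:np.abs(np.hypot(p[:,0]-q[0],p[:,1]-q[1])-r)
    return least_squares(f,p.mean(0)[:2],loss="soft_l1",f_scale=.003).x
def box(P,ok,x,y,rad,z0,z1): return ok&(np.hypot(P[...,0]-x,P[...,1]-y)<rad)&(P[...,2]>z0)&(P[...,2]<z1)
hc=[]
for n,c in(("scene",S),("side",D)):
    P,ok=cloud(c);H=cv2.cvtColor(c["image"],cv2.COLOR_RGB2HSV);print(n)
    m=box(P,ok,.47,.14,.07,.015,.03);p=P[m]
    rc=cv2.minAreaRect(np.float32(p[:,:2]*1000));print(" handle top",rc,"z",np.percentile(p[:,2],[10,50,90]).round(4),len(p))
    v,u=np.nonzero(m);hc.append((u.mean(),v.mean()))
    m=box(P,ok,.495,.29,.12,.004,.018);p=P[m];
    if len(p): 
        l=cv2.fitLine(np.float32(p[:,:2]),cv2.DIST_HUBER,0,.001,.001).ravel();print(" shaft dir",np.degrees(np.arctan2(l[1],l[0])),l[2:],"z",np.percentile(p[:,2],[50,90]))
    m=box(P,ok,.679,.41,.06,.014,.025);p=P[m];print(" roll",circ(p,.040),"z",np.percentile(p[:,2],[10,50,90]).round(4),len(p))
    for nm,x,y,z0,z1,r in(("red",.69,.302,.055,.09,.0145),("blue",.537,.503,.055,.09,.0145),("bottle",.41,.55,.02,.12,.028),("dish",.59,.15,.004,.02,.0295)):
        m=box(P,ok,x,y,.035 if nm in("red","blue") else .06,z0,z1);p=P[m]
        if len(p)>8: print(" ",nm,circ(p,r),p.mean(0).round(3),"zmax",np.percentile(p[:,2],98).round(3),len(p))
    # roof frame: yellow
    m=ok&(H[...,0]>12)&(H[...,0]<30)&(H[...,1]>150)&(P[...,2]>.1)&(P[...,2]<.135)
    for a,b in(((.69,.245),(.487,.515)),((.69,.245),(.86,.38))):
        a=np.array(a);b=np.array(b);d=(b-a)/np.linalg.norm(b-a);q=P[m][:,:2]-a
        s=q@d;t=q@np.array([-d[1],d[0]]);k=(abs(t)<.02)&(s>.02)&(s<np.linalg.norm(b-a)-.02)
        if k.sum()>20:
            l=cv2.fitLine(np.float32(P[m][k][:,:2]),cv2.DIST_HUBER,0,.001,.001).ravel();print("  frame",np.degrees(np.arctan2(l[1],l[0])),l[2:],"z",np.median(P[m][k][:,2]),k.sum())
    m=box(P,ok,.565,-.01,.12,.018,.03);p=P[m];print(" tray rim",cv2.minAreaRect(np.float32(p[:,:2]*1000)),np.median(p[:,2]))
print("handle top tri",tri(S,hc[0],D,hc[1]))
E
python3 m.py
```

```text
scene
 handle top ((469.0265197753906, 138.60992431640625), (82.59036254882812, 13.929879188537598), 82.34171295166016) z [0.0169 0.0209 0.0224] 208
 shaft dir 82.04707 [0.48910373 0.29401648] z [0.00736017 0.00906413]
 roll [0.67572586 0.40862519] z [0.0153 0.018  0.0194] 241
  red [0.69360786 0.30464851] [0.686 0.299 0.068] zmax 0.075 98
  dish [0.58891165 0.15035048] [0.584 0.146 0.013] zmax 0.015 368
  frame -52.054634 [0.6071462 0.3520683] z 0.1203686432653763 195
  frame 37.858196 [0.7700257  0.30860525] z 0.12191924553177524 52
 tray rim ((580.3203125, -12.1590576171875), (199.94610595703125, 144.10702514648438), 5.016542911529541) 0.023368955964592493
side
 handle top ((472.2384033203125, 139.76490783691406), (87.11722564697266, 14.460837364196777), 82.8450698852539) z [0.0171 0.0215 0.023 ] 161
 shaft dir 83.56915 [0.49390194 0.29690868] z [0.00787789 0.00956952]
 roll [0.67857668 0.40791897] z [0.0159 0.0187 0.0202] 177
  red [0.69429951 0.30476511] [0.691 0.297 0.069] zmax 0.076 65
  blue [0.53634432 0.51116209] [0.538 0.502 0.068] zmax 0.076 79
  bottle [0.4083868  0.54739302] [0.411 0.532 0.065] zmax 0.106 404
  dish [0.58945003 0.15100237] [0.59  0.144 0.013] zmax 0.016 382
  frame -52.18939 [0.5971786 0.3677553] z 0.12174551910306884 205
  frame 37.281246 [0.726098   0.27154404] z 0.12129644881690749 56
 tray rim ((582.2919921875, -11.790924072265625), (198.50462341308594, 145.39120483398438), 5.346731662750244) 0.02403728965619284
handle top tri [0.47123313 0.13922224 0.01649606]
```

Both views agree:

| Item | Position |
|---|---|
| Rod origin | (0.4705, 0.139), yaw 82.4°, top at z 0.022 |
| Roll | (0.677, 0.408), top at z 0.019 |
| Guard | yaw 37.7° |

The crook is too wide to pass beside the roll, so I'll carry it over the roll and lower it behind. First I go to the handle.

```bash
cat > d.py <<'E'
import sys,numpy as np
from cell import r
from scipy.spatial.transform import Rotation as Ro
# d.py x y z yaw : shift/turn in tool axes from the present pose to a tool-down pose
x,y,z,w=map(float,sys.argv[1:5]);o=r.get_obs()
A=Ro.from_euler("xyz",o["ee_rot"],degrees=True);B=Ro.from_euler("xyz",[180,0,w],degrees=True)
d=A.inv().apply(np.array([x,y,z])-o["position"]);rv=(A.inv()*B).as_rotvec(degrees=True)
print("t",o["time"],"pos",o["position"].round(4),o["ee_rot"].round(2),"d",d.round(4),"rv",rv.round(2),"rows",max(np.linalg.norm(d)/.0417,np.linalg.norm(rv)/7.16).round(1),"q",o["joint_positions"].round(0))
E
python3 d.py .4716 .147 .10 82.4
```

```text
t 0.1 pos [ 0.2415 -0.4938  0.2182] [-1.7994e+02 -1.0000e-02  2.6060e+01] d [ 0.4882 -0.4745  0.1187] rv [-5.000e-02 -3.000e-02 -5.634e+01] rows 16.6 q [-69.  20.  95.   0.  65.  -5.]
```

```bash
python3 nudge.py '[[0.487,-0.475,0.118,0,0,-56.3,0.05],[0.487,-0.475,0.118,0,0,-56.3,0.05],[0.487,-0.475,0.118,0,0,-56.3,0.05],[0.487,-0.475,0.118,0,0,-56.3,0.05],[0.487,-0.475,0.118,0,0,-56.3,0.05],[0.487,-0.475,0.118,0,0,-56.3,0.05],[0.487,-0.475,0.118,0,0,-56.3,0.05],[0.487,-0.475,0.118,0,0,-56.3,0.05],[0.487,-0.475,0.118,0,0,-56.3,0.05],[0.487,-0.475,0.118,0,0,-56.3,0.05],[0.487,-0.475,0.118,0,0,-56.3,0.05],[0.487,-0.475,0.118,0,0,-56.3,0.05]]'; python3 d.py .4716 .147 .10 82.4
```

```text
time: 1.1
position: [0.4075, -0.0281, 0.1329]
ee_rot: [180.0, 0.0, 82.4]
contact_force: [0.7, -0.2, 0.1]
gripper_width: 0.05
grasp_force: 0.0
t 1.1 pos [ 0.4075 -0.0281  0.1329] [179.99   0.    82.36] d [0.182  0.0403 0.0329] rv [ 0.01  0.   -0.04] rows 4.5 q [-10.  13. 119.  -0.  48.  -3.]
```

```bash
python3 nudge.py '[[0.17,0.04,0.033,0,0,0,0.05],[0.17,0.04,0.033,0,0,0,0.05],[0.17,0.04,0.033,0,0,0,0.05],[0.17,0.04,0.033,0,0,0,0.05],[0.17,0.04,0.033,0,0,0,0.05],[0.17,0.04,0.033,0,0,0,0.05],[0.17,0.04,0.033,0,0,0,0.05]]'; python3 d.py .4716 .147 .004 82.4; python3 - <<'E'
from h import *
from cell import r
c=r.camera("wrist");np.savez("pics/w0.npz",**c)
P,ok=cloud(c);m=ok&(P[...,2]>.015)&(P[...,2]<.03)&(np.hypot(P[...,0]-.47,P[...,1]-.14)<.07);p=P[m]
print(len(p),p[:,2].mean() if len(p) else 0)
if len(p):print(cv2.minAreaRect(np.float32(p[:,:2]*1000)))
E
```

```text
time: 1.68
position: [0.469, 0.1328, 0.0998]
ee_rot: [-179.9, 0.0, 82.4]
contact_force: [0.1, -1.0, -0.1]
gripper_width: 0.0499
grasp_force: 0.0
t 1.6833 pos [0.469  0.1328 0.0998] [-1.7993e+02  3.0000e-02  8.2430e+01] d [0.0145 0.0008 0.0958] rv [-0.07  0.03  0.03] rows 2.3 q [ 10.  23. 110.  -0.  47.  18.]
1495 0.022524110065076836
((471.0189514160156, 140.23265075683594), (84.47148132324219, 13.696890830993652), 81.99864196777344)
```

```bash
python3 nudge.py '[[0.0145,-0.0005,0.03,0,0,0,0.05],[0.0145,-0.0005,0.06,0,0,0,0.05],[0.0145,-0.0005,0.085,0,0,0,0.05],[0.0145,-0.0005,0.096,0,0,0,0.05],[0.0145,-0.0005,0.096,0,0,0,0.0],[0.0145,-0.0005,0.096,0,0,0,0.0],[0.0145,-0.0005,0.096,0,0,0,0.0],[0.0145,-0.0005,0.096,0,0,0,0.0],[0.0145,-0.0005,0.096,0,0,0,0.0],[0.0145,-0.0005,0.096,0,0,0,0.0]]' 55; python3 d.py .4716 .147 .054 82.4
```

```text
time: 2.57
position: [0.4715, 0.1475, 0.005]
ee_rot: [179.9, -0.0, 82.4]
contact_force: [0.3, -0.4, 1.3]
gripper_width: 0.0145
grasp_force: 0.4
t 2.5667 pos [0.4715 0.1475 0.005 ] [ 1.7992e+02 -3.0000e-02  8.2360e+01] d [-0.0005  0.0002 -0.049 ] rv [ 0.08 -0.03 -0.04] rows 1.2 q [ 12.  34. 111.  -0.  35.  20.]
```

```bash
python3 nudge.py '[[0,0,0,0,0,0,0.0],[0,0,0,0,0,0,0.0],[0,0,0,0,0,0,0.0],[0,0,-0.012,0,0,0,0.0],[0,0,-0.025,0,0,0,0.0],[0,0,-0.038,0,0,0,0.0],[0,0,-0.05,0,0,0,0.0],[0,0,-0.05,0,0,0,0.0]]'; python3 d.py .396 .1146 .055 37.7; python3 - <<'E'
from h import *
from cell import r
o=r.get_obs();t=o["position"]
for n in("scene","side"):
    c=r.camera(n);np.savez(f"pics/{n}1.npz",**c);P,ok=cloud(c)
    m=ok&(P[...,2]>.035)&(P[...,2]<.08)&(np.hypot(P[...,0]-.49,P[...,1]-.31)<.115)&(P[...,1]>.21);p=P[m]
    print(n,len(p));
    if len(p)>5:
        l=cv2.fitLine(np.float32(p),cv2.DIST_HUBER,0,.001,.001).ravel();print(l, np.percentile(p[:,2],[5,50,95]));
        f=p[p[:,1]>.36];g=p[p[:,1]<.27];print("far z",f[:,2].mean() if len(f) else 0,"near z",g[:,2].mean() if len(g) else 0)
E
```

```text
time: 3.23
position: [0.4719, 0.1477, 0.0559]
ee_rot: [179.9, -0.1, 82.4]
contact_force: [0.5, -0.6, -0.8]
gripper_width: 0.0134
grasp_force: 55.0
t 3.2333 pos [0.4719 0.1477 0.0559] [ 1.7986e+02 -5.0000e-02  8.2370e+01] d [-0.0429 -0.0708  0.0007] rv [ 0.12 -0.1  44.67] rows 6.2 q [ 12.  28. 110.  -0.  41.  20.]
scene 167
[-0.03613798  0.9992561  -0.0134672   0.47978806  0.35895532  0.0565226 ] [0.05261426 0.0568127  0.05910904]
far z 0.055896694139785624 near z 0.057666604473361756
side 89
[-0.00537412  0.9999469  -0.0087962   0.48735738  0.27088654  0.05717444] [0.05268874 0.0569251  0.05892224]
far z 0.05484087516157603 near z 0.057015906023303836
```

```bash
python3 nudge.py '[[-0.02,-0.03,0,0,0,0,0],[-0.043,-0.071,0,0,0,0,0],[-0.043,-0.071,0,0,0,7,0],[-0.043,-0.071,0,0,0,14,0],[-0.043,-0.071,0,0,0,21,0],[-0.043,-0.071,0,0,0,28,0],[-0.043,-0.071,0,0,0,35,0],[-0.043,-0.071,0,0,0,41,0],[-0.043,-0.071,0,0,0,44.7,0],[-0.043,-0.071,0,0,0,44.7,0],[-0.043,-0.071,0,0,0,44.7,0]]'; python3 d.py .5617 .2429 .055 37.7; python3 - <<'E'
from h import *
from cell import r
c=r.camera("scene");np.savez("pics/s2.npz",**c);cv2.imwrite("pics/s2.png",cv2.resize(c["image"][90:290,100:360,::-1],None,fx=2.5,fy=2.5,interpolation=3))
d=r.camera("side");np.savez("pics/d2.npz",**d)
for c in(c,d):
    P,ok=cloud(c);o=r.get_obs()["position"]
    x=np.array([.791,.612]);y=np.array([-.612,.791]);q=(P[...,:2]-o[:2]);a=q@x+.0078;b=q@y
    m=ok&(P[...,2]>.035)&(P[...,2]<.075)&(a>.07)&(a<.29)&(b>-.03)&(b<.1);A=a[m];B=b[m];Z=P[...,2][m]
    k=(abs(B)<.02);print(len(A),"shaft slope/off",np.polyfit(A[k&(A<.25)],B[k&(A<.25)],1) if (k&(A<.25)).sum()>4 else "", "a max",np.sort(A)[-8:],"b max",np.sort(B)[-5:],"far z",Z[A>.24].mean())
E
```

```text
time: 4.25
position: [0.3945, 0.1142, 0.0536]
ee_rot: [-180.0, 0.1, 37.8]
contact_force: [-0.3, 0.3, -1.7]
gripper_width: 0.0136
grasp_force: 55.0
t 4.25 pos [0.3945 0.1142 0.0536] [-1.7997e+02  6.0000e-02  3.7790e+01] d [ 0.211   0.0008 -0.0016] rv [-0.03  0.06  0.09] rows 5.1 q [ 10.  22. 122.   0.  36.  62.]
0 shaft slope/off  a max [] b max [] far z nan
327 shaft slope/off [-0.00050658 -0.003443  ] a max [0.27158577 0.27181729 0.27224725 0.27261007 0.2726844  0.27320869
 0.27323367 0.27644985] b max [0.07858281 0.07914402 0.07949706 0.08044438 0.08193534] far z 0.05419080046950038<stdin>:9: RuntimeWarning: Mean of empty slice.
  ret = ret.dtype.type(ret / rcount)
```

View pics/s2.png

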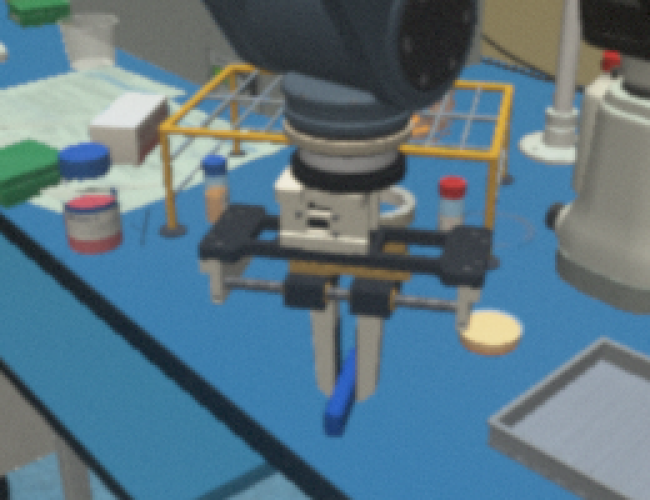

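The picture shows the gripper holding the handle at (345,385), with the red tube at (452,200) and both tubes standing. The rod sits level at z 0.05 and in line. I'll insert it over the roll.

```bash
python3 nudge.py '[[0.02,-0.001,0,0,0,0,0],[0.05,-0.001,0,0,0,0,0],[0.08,-0.001,0,0,0,0,0],[0.11,-0.001,0,0,0,0,0],[0.14,-0.001,0,0,0,0,0],[0.17,-0.001,0,0,0,0,0],[0.195,-0.001,0,0,0,0,0],[0.211,-0.001,0,0,0,0,0],[0.211,-0.001,0,0,0,0,0],[0.211,-0.001,0,0,0,0,0]]'; python3 d.py .5617 .2429 .006 37.7; cat > look.py <<'E'
import sys
from h import *
from cell import r
o=r.get_obs()["position"];n=sys.argv[1]
for k in("side","scene"):
    c=r.camera(k);np.savez(f"pics/{k}{n}.npz",**c);P,ok=cloud(c)
    x=np.array([.791,.612]);y=np.array([-.612,.791]);q=(P[...,:2]-o[:2]);a=q@x+.0078;b=q@y;Z=P[...,2]
    m=ok&(a>.07)&(a<.30)&(b>-.08)&(b<.12)&(Z>.004)&(Z<.09)
    im=np.zeros((480,400,3),np.uint8)   # 2px/mm, up = rod x, left = rod y
    for A,B,C in zip(a[m],b[m],c["image"][m][:,::-1]): cv2.circle(im,(int((.12-B)*2000),int((.30-A)*2000)),2,C.tolist(),-1)
    out=im if k=="side" else np.hstack([out,im])
for A in(.1,.15,.2,.25): cv2.line(out,(0,int((.3-A)*2000)),(799,int((.3-A)*2000)),(90,90,90),1)
cv2.line(out,(240,0),(240,479),(90,90,90),1);cv2.line(out,(640,0),(640,479),(90,90,90),1)
cv2.imwrite(f"pics/look{n}.png",out)
E
python3 look.py 3
```

```text
time: 5.18
position: [0.5609, 0.244, 0.0534]
ee_rot: [-180.0, 0.1, 37.8]
contact_force: [-0.3, -0.1, -1.2]
gripper_width: 0.0133
grasp_force: 55.0
t 5.1833 pos [0.5609 0.244  0.0534] [-1.7998e+02  6.0000e-02  3.7750e+01] d [0.     0.0013 0.0474] rv [-0.02  0.06  0.05] rows 1.1 q [19. 38. 92. -0. 50. 71.]
```

View pics/look3.png

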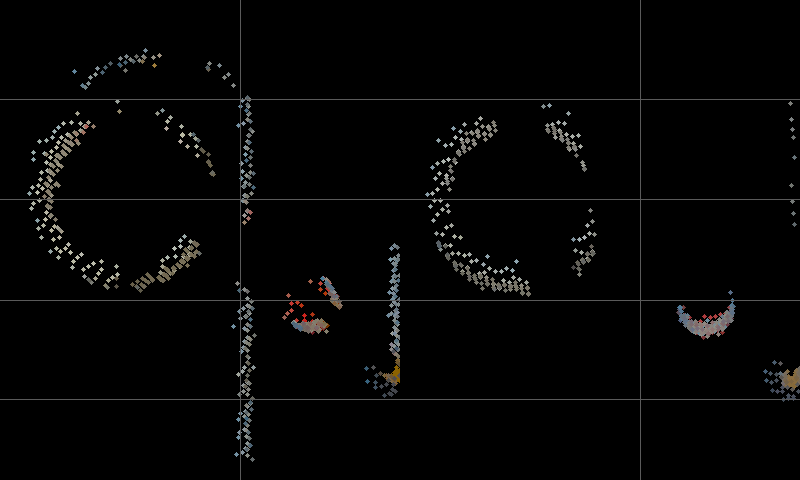

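The picture shows the crook 15–20 mm behind the roll (row 60 against 100). The shaft runs clear between the roll and the red tube (column 245, with the tube at 290–335). I'll lower it.

```bash
python3 nudge.py '[[0,0,0.012,0,0,0,0],[0,0,0.024,0,0,0,0],[0,0,0.036,0,0,0,0],[0,0,0.041,0,0,0,0],[0,0,0.0445,0,0,0,0],[0,0,0.0445,0,0,0,0]]'; python3 d.py .5617 .2429 .006 37.7; python3 look.py 4; python3 - <<'E'
from h import *
from cell import r
o=r.get_obs()["position"]
c=dict(np.load("pics/side4.npz"));P,ok=cloud(c);x=np.array([.791,.612]);y=np.array([-.612,.791]);q=(P[...,:2]-o[:2]);a=q@x+.0078;b=q@y;Z=P[...,2]
for lo,hi in((.1,.17),(.17,.25)):
    m=ok&(a>lo)&(a<hi)&(abs(b)<.007)&(Z>.003)&(Z<.03);print("shaft z",np.percentile(Z[m],[50,90]) if m.sum() else 0,m.sum())
m=ok&(a>.258)&(a<.28)&(b>.01)&(b<.085)&(Z>.003)&(Z<.03);print("crook z",np.percentile(Z[m],[50,90]) if m.sum() else 0,m.sum())
E
```

```text
time: 5.78
position: [0.5608, 0.2438, 0.0086]
ee_rot: [-180.0, 0.1, 37.7]
contact_force: [-0.9, -0.4, -1.2]
gripper_width: 0.0135
grasp_force: 55.0
t 5.7833 pos [0.5608 0.2438 0.0086] [-1.7997e+02  9.0000e-02  3.7660e+01] d [0.0002 0.0012 0.0026] rv [-0.03  0.09 -0.04] rows 0.1 q [19. 42. 92.  0. 46. 71.]
shaft z [0.01015458 0.01174535] 55
shaft z [0.00918714 0.01099522] 47
crook z [0.0093806  0.01119179] 34
```

```bash
python3 nudge.py '[[-0.008,0,0,0,0,0,0],[-0.018,0,0,0,0,0,0],[-0.03,0,0,0,0,0,0],[-0.044,0,0,0,0,0,0],[-0.058,0,0,0,0,0,0],[-0.072,0,0,0,0,0,0],[-0.086,0,0,0,0,0,0],[-0.096,0,0,0,0,0,0],[-0.102,0,0,0,0,0,0],[-0.102,0,0,0,0,0,0]]'; cat > roll.py <<'E'
from h import *
from cell import r
from scipy.optimize import least_squares
import sys
gx=float(sys.argv[1]);gy=float(sys.argv[2]);o=r.get_obs()["position"];print("tcp",o.round(4))
x=np.array([.791,.612]);y=np.array([-.612,.791])
for k in sys.argv[3:]:
    c=r.camera(k);P,ok=cloud(c);np.savez(f"pics/{k}_last.npz",**c)
    q=np.array([gx,gy])
    for _ in range(4):
        m=ok&(np.hypot(P[...,0]-q[0],P[...,1]-q[1])<.055)&(np.hypot(P[...,0]-q[0],P[...,1]-q[1])>.026)&(P[...,2]>.014)&(P[...,2]<.024);p=P[m]
        if len(p)<10: break
        q=least_squares(lambda s:np.hypot(p[:,0]-s[0],p[:,1]-s[1])-.040,q,loss="soft_l1",f_scale=.003).x
    if len(p)<10: print(k,"none");continue
    print(k,"roll",q.round(4),"z",np.percentile(p[:,2],[50,90]).round(4),len(p),"guard x",((q-[.602,.360])@x+.005).round(4),"rod xy",((q-o[:2])@x+.0078).round(4),((q-o[:2])@y).round(4))
E
python3 roll.py .603 .349 side scene
```

```text
time: 6.72
position: [0.4798, 0.1811, 0.0101]
ee_rot: [-180.0, 0.0, 37.6]
contact_force: [-0.1, 0.0, -1.1]
gripper_width: 0.0132
grasp_force: 55.0
tcp [0.4798 0.1811 0.0101]
side roll [0.6169 0.3455] z [0.0186 0.0201] 292 guard x 0.008 rod xy 0.2169 0.0461
scene none
```

```bash
python3 nudge.py '[[-0.008,0,0.001,0,0,0,0],[-0.018,0,0.001,0,0,0,0],[-0.032,0,0.002,0,0,0,0],[-0.046,0,0.002,0,0,0,0],[-0.060,0,0.002,0,0,0,0],[-0.074,0,0.002,0,0,0,0],[-0.088,0,0.002,0,0,0,0],[-0.100,0,0.002,0,0,0,0],[-0.109,0,0.002,0,0,0,0],[-0.114,0,0.002,0,0,0,0],[-0.114,0,0.002,0,0,0,0]]'; python3 roll.py .528 .277 side wrist
```

```text
time: 7.73
position: [0.3895, 0.1115, 0.0077]
ee_rot: [-180.0, 0.0, 37.6]
contact_force: [0.5, -0.3, -1.7]
gripper_width: 0.0132
grasp_force: 55.0
tcp [0.3895 0.1115 0.0077]
side roll [0.527  0.2762] z [0.0187 0.0199] 342 guard x -0.1056 rod xy 0.2174 0.0461
wrist none
```

The roll is fully out, with its far edge about 58 mm clear of the guard. I'll lift the rod, swing it clear and lay it down.

```bash
python3 nudge.py '[[0,0,-0.015,0,0,0,0],[0,0,-0.035,0,0,0,0],[0,0,-0.05,0,0,0,0],[0.01,0.012,-0.05,0,0,-7,0],[0.017,0.03,-0.05,0,0,-14,0],[0.017,0.03,-0.05,0,0,-21,0],[0.017,0.03,-0.05,0,0,-28,0],[0.017,0.03,-0.05,0,0,-35,0],[0.017,0.03,-0.05,0,0,-40,0],[0.017,0.03,-0.05,0,0,-42.4,0],[0.017,0.03,-0.05,0,0,-42.4,0]]'; python3 d.py .4214 .0977 .006 80;python3 - <<'E'
from h import *
S=dict(np.load("pics/scene0.npz"));D=dict(np.load("pics/side0.npz"))
for c in(S,D):
    P,ok=cloud(c);X,Y,Z=P[...,0],P[...,1],P[...,2]
    m=ok&(X>.42)&(X<.78)&(Y>-.2)&(Y<.3)&(Z>.13)&(Z<.6)
    p=P[m];print(len(p),p.min(0) if len(p) else "", p.max(0) if len(p) else "")
    # tray rim: outer border
    m=ok&(X>.47)&(X<.66)&(Y>-.095)&(Y<.08)&(Z>.018)&(Z<.03);p=P[m]
    print(cv2.minAreaRect(np.float32(p[:,:2]*1000)),np.median(p[:,2]));
    m=ok&(np.hypot(X-.567,Y+.012)<.05);print("floor z",np.median(Z[m]))
E
```

```text
time: 8.75
position: [0.4225, 0.0989, 0.0577]
ee_rot: [180.0, -0.0, 80.2]
contact_force: [0.0, 0.3, -2.1]
gripper_width: 0.0133
grasp_force: 55.0
t 8.75 pos [0.4225 0.0989 0.0577] [179.99  -0.    80.19] d [-0.0014 -0.0009  0.0517] rv [ 0.01 -0.    0.19] rows 1.2 q [  7.  24. 119.  -0.  38.  17.]
5038 [0.63104953 0.07004497 0.13000872] [0.77987161 0.17940826 0.36550425]
((563.3031005859375, -13.652824401855469), (165.78085327148438, 144.10702514648438), 5.016542911529541) 0.02338977391612432
floor z 0.0036700597801506596
5114 [0.63462844 0.06913488 0.13000459] [0.77998109 0.17463059 0.36579357]
((564.8618774414062, -13.454971313476562), (163.6316680908203, 145.37908935546875), 5.242744445800781) 0.024060715308328137
floor z 0.004315091396273816
```

```bash
python3 nudge.py '[[-0.001,-0.001,0.015,0,0,0,0],[-0.001,-0.001,0.03,0,0,0,0],[-0.001,-0.001,0.043,0,0,0,0],[-0.001,-0.001,0.049,0,0,0,0],[-0.001,-0.001,0.0525,0,0,0,0],[-0.001,-0.001,0.0525,0,0,0,0],[-0.001,-0.001,0.0525,0,0,0,0],[-0.001,-0.001,0.0525,0,0,0,0.04],[-0.001,-0.001,0.0525,0,0,0,0.04],[-0.001,-0.001,0.0525,0,0,0,0.04]]'
python3 - <<'E'
from h import *
S=dict(np.load("pics/scene0.npz"));D=dict(np.load("pics/side0.npz"))
P=np.concatenate([cloud(c)[0][cloud(c)[1]] for c in(S,D)])
for z in np.arange(.1,.42,.04):
    p=P[(P[:,0]>.45)&(P[:,0]<.8)&(P[:,1]>-.15)&(P[:,1]<.25)&(abs(P[:,2]-z-.02)<.02)]
    if len(p): k=np.argsort(np.hypot(p[:,0]-.6,p[:,1]+.036))[:3];print(z.round(2),p[k].round(3)[0],np.hypot(p[k,0]-.6,p[k,1]+.036).min().round(3))
E
```

```text
time: 9.58
position: [0.4213, 0.0979, 0.0055]
ee_rot: [180.0, -0.0, 80.0]
contact_force: [-0.5, -1.2, 0.4]
gripper_width: 0.0288
grasp_force: 0.0
0.1 [0.735 0.079 0.116] 0.178
0.14 [0.739 0.08  0.163] 0.181
0.18 [0.735 0.091 0.181] 0.185
0.22 [0.699 0.083 0.26 ] 0.155
0.26 [0.682 0.084 0.3  ] 0.145
0.3 [0.65  0.076 0.34 ] 0.123
0.34 [0.643 0.077 0.351] 0.121
```

```bash
python3 nudge.py '[[0,0,0,0,0,0,0.04],[0,0,-0.02,0,0,0,0.04],[0,0,-0.05,0,0,0,0.04],[0,0,-0.085,0,0,0,0.04],[0,0,-0.1,0,0,0,0.04],[0,0,-0.1,0,0,0,0.04]]'; python3 d.py .5515 .2444 .105 37.6
```

```text
time: 10.08
position: [0.4228, 0.0981, 0.1083]
ee_rot: [179.7, -0.1, 80.1]
contact_force: [0.3, 0.2, 0.3]
gripper_width: 0.0396
grasp_force: 0.0
t 10.0833 pos [0.4228 0.0981 0.1083] [ 1.7968e+02 -1.0000e-01  8.0060e+01] d [0.1663 0.1015 0.0041] rv [ 0.27 -0.21 42.46] rows 5.9 q [  7.  18. 117.   0.  45.  17.]
```

```bash
python3 nudge.py '[[0.166,0.101,0,0,0,42.4,0.036],[0.166,0.101,0,0,0,42.4,0.036],[0.166,0.101,0,0,0,42.4,0.036],[0.166,0.101,0,0,0,42.4,0.036],[0.166,0.101,0,0,0,42.4,0.036],[0.166,0.101,0,0,0,42.4,0.036],[0.166,0.101,0,0,0,42.4,0.036],[0.166,0.101,0,0,0,42.4,0.036],[0.166,0.101,0,0,0,42.4,0.036]]'; python3 roll.py .527 .276 side wrist; python3 - <<'E'
from h import *
from cell import r
c=dict(np.load("pics/wrist_last.npz"));P,ok=cloud(c)
im=ortho([c,dict(np.load("pics/side_last.npz"))],.35,.75,.0,.5,1400,.03);cv2.imwrite("pics/top5.png",im)
E
python3 d.py .5515 .2444 .006 37.6
```

```text
time: 10.83
position: [0.5484, 0.2432, 0.1045]
ee_rot: [-180.0, 0.1, 37.9]
contact_force: [-0.1, -0.1, 0.6]
gripper_width: 0.0361
grasp_force: 0.0
tcp [0.5484 0.2432 0.1045]
side roll [0.5269 0.2763] z [0.0188 0.0201] 336 guard x -0.1057 rod xy 0.011 0.0394
wrist roll [0.527  0.2801] z [0.0199 0.0208] 3426 guard x -0.1032 rod xy 0.0134 0.0423
t 10.9333 pos [0.5488 0.2433 0.105 ] [-1.7999e+02  3.0000e-02  3.7770e+01] d [0.0029 0.0008 0.099 ] rv [-0.01  0.03  0.17] rows 2.4 q [19. 33. 92. -0. 55. 72.]
```

View pics/top5.png

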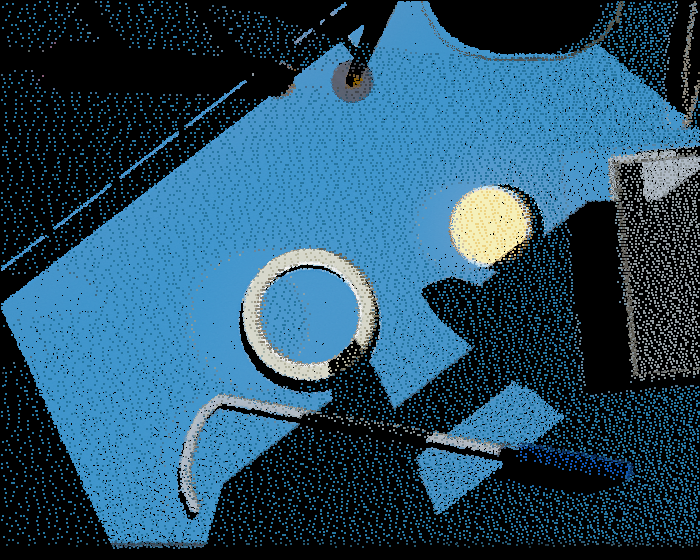

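The picture shows the roll out in the open at (310,320), the rod lying flat at (225,400)–(630,470) and the dish at (490,225). The wrist fit puts the roll at (0.527, 0.279). I'll descend onto its right wall.

```bash
python3 nudge.py '[[0.005,-0.0015,0.03,0,0,0,0.036],[0.005,-0.0015,0.06,0,0,0,0.036],[0.005,-0.0015,0.085,0,0,0,0.036],[0.005,-0.0015,0.098,0,0,0,0.036],[0.005,-0.0015,0.1,0,0,0,0.036],[0.005,-0.0015,0.1,0,0,0,0.0],[0.005,-0.0015,0.1,0,0,0,0.0],[0.005,-0.0015,0.1,0,0,0,0.0],[0.005,-0.0015,0.1,0,0,0,0.0],[0.005,-0.0015,0.1,0,0,0,0.0],[0.005,-0.0015,0.1,0,0,0,0.0]]' 25; python3 nudge.py '[[0,0,0,0,0,0,0.0],[0,0,0,0,0,0,0.0],[0,0,-0.02,0,0,0,0],[0,0,-0.05,0,0,0,0],[0,0,-0.08,0,0,0,0],[0,0,-0.1,0,0,0,0],[0,0,-0.1,0,0,0,0]]'; python3 roll.py .527 .279 side;python3 d.py .5847 -.0374 .106 54
```

```text
time: 11.85
position: [0.5528, 0.2484, 0.0064]
ee_rot: [180.0, -0.1, 37.7]
contact_force: [-0.7, -0.9, 7.6]
gripper_width: 0.0101
grasp_force: 24.7
time: 12.43
position: [0.5543, 0.249, 0.1099]
ee_rot: [179.9, -0.4, 37.7]
contact_force: [0.5, -0.2, -0.5]
gripper_width: 0.0101
grasp_force: 24.5
tcp [0.5543 0.249  0.1099]
side none
t 12.4833 pos [0.5532 0.2486 0.1074] [179.92  -0.23  37.66] d [-0.1498  0.2456  0.0011] rv [  0.11  -0.22 -16.34] rows 6.9 q [20. 33. 91. -0. 55. 72.]
```

```bash
python3 - <<'E'
from h import *
from cell import r
o=r.get_obs();t=o["position"]
c=r.camera("wrist");d=dict(np.load("pics/side_last.npz"))
for n,k in(("wrist",c),("side",d)):
    P,ok=cloud(k);q=t[:2]-.04*np.array([.612,-.791])
    m=ok&(np.hypot(P[...,0]-q[0],P[...,1]-q[1])<.065)&(P[...,2]>.085)&(P[...,2]<.15)&(np.hypot(P[...,0]-t[0],P[...,1]-t[1])>.03);p=P[m];print(n,len(p))
    if len(p)>30:
        A=np.c_[p[:,:2]-q,np.ones(len(p))];s=np.linalg.lstsq(A,p[:,2],rcond=None)[0];print("plane",s,"tilt deg",np.degrees(np.hypot(*s[:2])),p[:,2].min(),p[:,2].max(),p.mean(0),q)
cv2.imwrite("pics/w6.png",np.hstack([c["image"][:,:,::-1][::1,:400],d["image"][:,:,::-1][:,100:500]]))
E
```

```text
wrist 5139
plane [0.03920015 0.07020446 0.11628543] tilt deg 4.606993414123554 0.10081956050722504 0.12290371739425676 [0.54008209 0.30757755 0.11865009] [0.52876613 0.28021352]
side 337
plane [-0.00865878  0.00985204  0.11541913] tilt deg 0.7515082630158855 0.10263402303943696 0.12438910183166152 [0.50962204 0.27657987 0.1155491 ] [0.52876613 0.28021352]
```

View pics/w6.png

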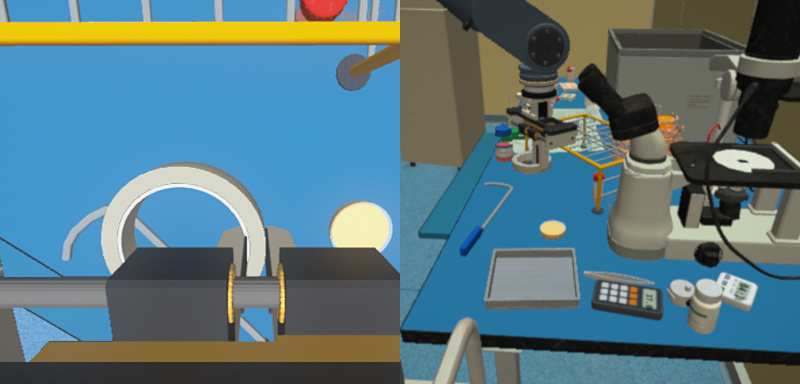

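The picture shows the roll held nearly level at (185,225) in the wrist view, the rod flat at (485,215) and everything else standing. I'll carry it round the microscope to the tray.

```bash
python3 nudge.py '[[-0.02,0.01,0,0,0,0,0],[-0.05,0.025,0,0,0,-4,0],[-0.085,0.042,0,0,0,-8,0],[-0.12,0.06,0,0,0,-12,0],[-0.148,0.077,0,0,0,-16.3,0],[-0.148,0.11,0,0,0,-16.3,0],[-0.148,0.145,0,0,0,-16.3,0],[-0.148,0.18,0,0,0,-16.3,0],[-0.148,0.215,0,0,0,-16.3,0],[-0.148,0.24,0,0,0,-16.3,0],[-0.148,0.247,0,0,0,-16.3,0],[-0.148,0.247,0,0,0,-16.3,0]]'; python3 d.py .5869 -.037 .014 54; python3 - <<'E'
from h import *
from cell import r
t=r.get_obs()["position"];q=t[:2]-.04*np.array([.809,-.588])
for k in("wrist","side","scene"):
    c=r.camera(k);P,ok=cloud(c);R=np.hypot(P[...,0]-q[0],P[...,1]-q[1])
    m=ok&(R<.06)&(P[...,2]>.07)&(P[...,2]<.125)&(np.hypot(P[...,0]-t[0],P[...,1]-t[1])>.03);p=P[m];print(k,len(p))
    if len(p)>30:
        h=p[:,2]>np.percentile(p[:,2],40);
        from scipy.optimize import least_squares
        print(" z",np.percentile(p[:,2],[2,50,98]).round(4),"centre",least_squares(lambda s:np.hypot(p[h,0]-s[0],p[h,1]-s[1])-.040,q,loss="soft_l1",f_scale=.003).x.round(4),"expected",q.round(4))
E
```

```text
time: 13.53
position: [0.5857, -0.0389, 0.1035]
ee_rot: [-179.9, 0.1, 53.9]
contact_force: [0.0, -0.2, -1.1]
gripper_width: 0.0097
grasp_force: 24.5
t 13.5333 pos [ 0.5857 -0.0389  0.1035] [-1.799e+02  6.000e-02  5.385e+01] d [ 0.0023 -0.      0.0895] rv [-0.1   0.06 -0.15] rows 2.1 q [-8. 32. 94. -0. 54. 28.]
wrist 5170
 z [0.1003 0.1167 0.1181] centre [ 0.5522 -0.0124] expected [ 0.5534 -0.0154]
side 782
 z [0.0981 0.1126 0.1174] centre [ 0.55   -0.0174] expected [ 0.5534 -0.0154]
scene 1112
 z [0.0979 0.1115 0.117 ] centre [ 0.5463 -0.0147] expected [ 0.5534 -0.0154]
```

```bash
python3 nudge.py '[[0.003,0.004,0.03,0,0,0,0],[0.003,0.004,0.055,0,0,0,0],[0.003,0.004,0.075,0,0,0,0],[0.003,0.004,0.086,0,0,0,0],[0.003,0.004,0.091,0,0,0,0],[0.003,0.004,0.091,0,0,0,0],[0.003,0.004,0.091,0,0,0,0]]'; python3 nudge.py '[[0,0,0.001,0,0,0,0.026],[0,0,0.001,0,0,0,0.026],[0,0,0.001,0,0,0,0.026],[0,0,0.001,0,0,0,0.026]]'
```

```text
time: 14.27
position: [0.5913, -0.0374, 0.0151]
ee_rot: [180.0, -0.0, 54.0]
contact_force: [-0.9, -0.1, -0.4]
gripper_width: 0.0103
grasp_force: 24.5
time: 14.6
position: [0.5912, -0.0378, 0.0138]
ee_rot: [180.0, -0.0, 54.0]
contact_force: [-0.3, 0.4, 0.2]
gripper_width: 0.0253
grasp_force: 0.0
```

```bash
python3 nudge.py '[[0,0,0,0,0,0,0.026],[0,0,-0.01,0,0,0,0.026],[0,0,-0.03,0,0,0,0.026],[0,0,-0.06,0,0,0,0.026],[0,0,-0.1,0,0,0,0.026],[-0.03,-0.08,-0.13,0,0,0,0.026],[-0.05,-0.12,-0.13,0,0,0,0.026],[-0.08,-0.16,-0.13,0,0,0,0.026],[-0.11,-0.2,-0.13,0,0,0,0.026],[-0.11,-0.2,-0.13,0,0,0,0.026]]'; python3 roll.py .557 -.0145 side scene; python3 - <<'E'
from h import *
S=dict(np.load("pics/scene_last.npz"));D=dict(np.load("pics/side_last.npz"))
from scipy.optimize import least_squares
for k,c in(("scene",S),("side",D)):
    P,ok=cloud(c)
    m=ok&(np.hypot(P[...,0]-.557,P[...,1]+.0145)<.048)&(np.hypot(P[...,0]-.557,P[...,1]+.0145)>.03)&(P[...,2]>.015);p=P[m];print(k,"roll top z pct",np.percentile(p[:,2],[5,50,95]).round(4),len(p))
    for n,x,y,z0,z1,r,b in(("red",.694,.3047,.055,.09,.0145,.035),("blue",.5363,.511,.055,.09,.0145,.035),("bottle",.4084,.5474,.02,.12,.028,.06),("dish",.589,.1505,.004,.02,.0295,.06)):
        m=ok&(np.hypot(P[...,0]-x,P[...,1]-y)<b)&(P[...,2]>z0)&(P[...,2]<z1);p=P[m]
        if len(p)>8:print(" ",n,least_squares(lambda s:np.abs(np.hypot(p[:,0]-s[0],p[:,1]-s[1])-r),[x,y],loss="soft_l1",f_scale=.003).x.round(4),np.percentile(p[:,2],98).round(3),len(p))
cv2.imwrite("pics/fin.png",np.hstack([S["image"][:,110:,::-1],D["image"][:,100:480,::-1]]))
E
```

```text
time: 15.43
position: [0.3867, -0.0098, 0.1427]
ee_rot: [179.9, -0.0, 54.0]
contact_force: [0.5, -0.8, 0.9]
gripper_width: 0.026
grasp_force: 0.0
tcp [ 0.3867 -0.0098  0.1427]
side roll [ 0.5592 -0.0173] z [0.0224 0.0236] 789 guard x -0.2598 rod xy 0.1397 -0.1115
scene roll [ 0.5544 -0.0156] z [0.022  0.0233] 814 guard x -0.2625 rod xy 0.137 -0.1072
scene roll top z pct [0.016  0.0221 0.0238] 787
  blue [0.5357 0.511 ] 0.076 97
  bottle [0.4074 0.5471] 0.105 647
  dish [0.5907 0.1442] 0.015 159
side roll top z pct [0.0163 0.0227 0.0244] 840
  red [0.6946 0.3046] 0.076 63
  blue [0.5373 0.5111] 0.077 79
  bottle [0.4083 0.5479] 0.106 406
  dish [0.5893 0.1512] 0.016 383
```

View pics/fin.png

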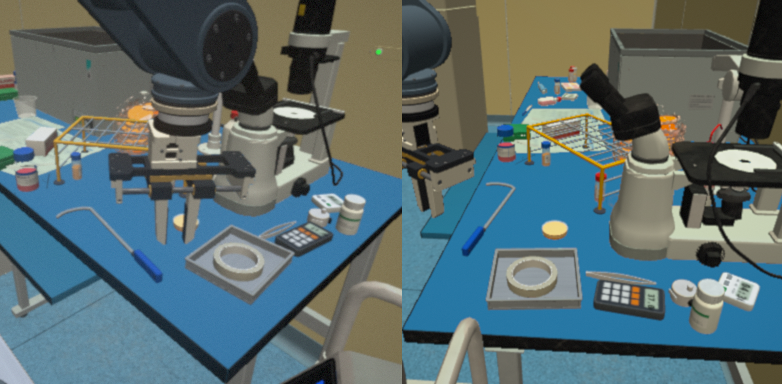

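The final picture shows the roll flat on the tray floor (238,262), with its top at z 0.0225 and level. The rod lies flat at (110,240). The tubes, bottle and dish haven't moved, and the arm is clear.

```bash
python3 -c "
from cell import r
print(r.sign_off())"
```

```text
the job is handed in; nothing more can be done
None
```

The job is handed in, at about 15.5 s of the 67 s allowed: the roll was drawn out with the hooked rod and now lies flat on the tray floor, the rod lies flat on the worktop, and the two tubes, the bottle and the dish are where they started.

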